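Warm up the vacuum sealer: lever its cover open, hold the spring dial at the third notch

TASK

Get the vacuum sealer's sealing bar warming: with the blade of the palette knife (not with the gripper itself) lever up the orange lip of the clear cover until it springs fully open, then lay the knife flat on the worktop and let go of it. Then turn the spring-return dial clockwise with the gripper, past the first two notches to the third (three red dots), and finish while still holding it there, since it springs back when released. Leave the onion, mug, spice jar and garlic where they stand.

Things in the scene. Friction and masses are not known exactly. Their poses are not given: they have to be found in the camera images.
- sealer: white vacuum sealer, 140 x 240 x 78 mm (local x, y, z), fixed to the worktop. Origin: centre of its underside. Its -y end is the control end, with a dark panel (top at z = 42 mm) under a clear cover; in front of the panel a 16 mm deep ledge (top at z = 34 mm) runs to the end face at local y = -120 mm. The housing behind the cover (local y above -10 mm) is 78 mm high
- cover (a joint): opening angle of the clear cover (rad): 0 shut, 2.5 fully open (leaning back over the housing). Over-centre spring: it resists with about 1 N at the lip, falls shut if let go below about 0.6, and beyond that springs open by itself
- cover_frame (a point): the clear cover, 132 mm wide (local x), 92 mm deep, 32 mm high skirts. Origin on its hinge line; shut, its axes are the sealer's; it reaches to -y from the origin and an orange lip sticks out at the end of it. The gripper may not touch it until it is open
- cover_lip (a point): middle of the underside of the orange lip's outer edge; shut, at sealer (0, -122, 45) mm. Lip 100 mm wide (x), 18 deep (y), 3 thick; below it, over the ledge, is a gap 11 mm high and 16 mm deep, open to the sealer's -y. The blade goes in level, pointing to the sealer's +y; lifting it straight up by 60 to 90 mm takes the cover past its turning point
- cover_hinge (a point): middle of the cover's hinge line, at sealer (0, -12, 77.5) mm; the line runs along the sealer's x
- dial (a joint): angle of the dial (rad): 0 at rest, grows clockwise seen from above. Notches at 0.4 (one dot), 0.8 (two dots) and 1.2 (three red dots); hard stop at 1.5. The spring pulls back to 0 from everywhere, with 0.03 to 0.17 N m; the notches are felt as ripples and do not hold it
- dial_frame (a point): grey grip bar on the dial, 52 mm long (its x), 12 mm thick (its y), 18 mm high, rounded edges, on a black disc of 54 mm diameter. Its frame: z up along the dial's upright axis, origin at the disc's underside (sealer (0, -62, 42) mm); its +x is the pointer (white line). At rest the pointer stands 214 degrees counter-clockwise of the sealer's +x, at the third notch 146 degrees
- dial_grip (a point): middle of the grip bar, on the dial's axis, at sealer z = 57 mm (the bar spans z 48 to 66 mm)
- knife: palette knife, loose, 70 to 140 g, lying flat along its own x with the tip to +x. Dark wooden handle 110 x 20 x 18 mm (x from -75 to +35 mm), steel blade 22 mm wide and 2.5 mm thick, x from 44 to 130 mm, 9 mm above the underside. Origin: underside of the handle, at the grip point, z up
- knife_grip (a point): grip point in the handle, 9 mm above the knife's underside
- knife_tip (a point): tip of the blade, middle of its thickness, 130 mm ahead of the grip point
- onion: brown onion, 78 x 79 x 85 mm, bystander; origin at its underside
- mug: white dotted mug, 82 x 114 x 91 mm, bystander; origin at its underside
- spice_jar: spice jar with a red cap, 45 mm diameter, 106 mm high, bystander; origin at its underside
- garlic: garlic bulb, 48 x 50 x 51 mm, bystander; origin at its underside

How it is judged:
By the outcome, as a careful person would: the job done as asked, in the order asked, and still so for the second after the job is handed in, while the arm keeps its last pose, push and grip.
It also fails if it takes over 56 s, if anything falls off the work surface, if the arm or the gripper's body presses on something with over 40 N, if the wrist force passes 120 N, or if a joint passes its speed limit or range.

ROBOT

A 7-joint arm with a two-finger parallel gripper is mounted at the origin on a cart in front of the work surface, level with it; the furniture and walls round the work are solid. World frame = base frame: x ahead of the robot, y to its left, z up, the work surface at z = 0. Lengths are in m, angles in rad, forces in N, time in s.
With the tool pointing down it reaches from about 0.4 to 0.875 m from the base axis. Payload 19.3 kg.
Tool frame: the origin (TCP) lies at the very end of the fingers, on their centre line; the grasp point (between the pads) lies 19 mm behind it (arm.tcp_to_grasp is the distance from the TCP to the grasp point, in m); z points along the fingers, y is the line along which they close (so a half turn about z gives the same grasp; the last joint's range is limited). The gripper opens to 85 mm and grips with 20 to 120 N. Pads are 22 mm wide; open, the fingers measure 114 mm over their backs; the gripper's body (76 mm by 85 mm) begins 54 mm behind the grasp point. The pads swing forward as they close: fully open they stand 13 mm farther back than shut.
Start: joints at [1.168, 0.521, -0.036, 1.599, 0.021, 1.021, -0.113], TCP at [0.204, -0.591, 0.231] pointing down, gripper open.
Joint ranges: [-2.91, 2.91], [-0.3, 2.13], [-1.5, 1.42], [0.17, 2.43], [-1.26, 4.41], [0.16, 1.93], [-2.52, 2.52]. Speed limits (rad/s): [1.89, 1.89, 2.39, 2.39, 3.01, 3.01, 3.01].

INTERFACE

Orientations are given as [roll, pitch, yaw] about the fixed x, y, z axes, in that order (R = Rz(yaw) Ry(pitch) Rx(roll)).
In Python, from cell import arm gives the robot as it stands.
- The arm moves only by the shell command python3 -m handwheel 'ROWS' [FORCE]. ROWS is JSON, one flat list of numbers, 7 for each row, row after row: the opening, from 0 (shut) to 1 (fully open), then the shift along the tool's x, y, z each as a share of 0.6 m, from -1 to 1, then the turn, a rotation vector about the tool's x, y, z each as a share of 360 degrees, from -1 to 1. A call has 1 to 20 rows; each row is the pose to reach, as a shift and turn from the pose commanded when the call began, along the tool's axes at that moment, turning the shorter way round; what a row does not reach only later rows make up. A row lasts 1/12 s, in which the tool goes at most 41.7 mm and 7.16 degrees, less where a joint would pass 70% of its speed; a pose out of reach is approached as far as the arm can. A call with a number of a shift or a turn outside -1 to 1 is refused whole. A call with a gripper value outside its range is refused whole. The fingers move at their own pace and stop on an object; FORCE is the grip in N (left out, the last holds). Time passes only in rows, so rows that repeat a pose let the fingers close. It gives the time, the measured TCP pose, the force, the opening and the grip force at its end, in the units of the state.
- arm.get_obs(): the state, without advancing time (a new reading comes with each control period).
- arm.read_camera(name): name is "scene" or "top"; returns a dict with "frame" (480x640x3 uint8, blue, green, red), "camera_matrix" (3x3 intrinsics, pixels), "D" ([k1, k2, p1, p2, k3] as OpenCV has them; the pictures are not rectified), "rvec" (rotation vector, rad) and "tvec" (3), from world to camera coordinates, as OpenCV has them. Camera axes: x right, y down, z forward; pixel columns grow to the right and rows downward; lengths in m; the calibration is good to about 2 mm. A picture is of the moment at which its call begins. There is no depth.
- arm.hand_in(): hands the job in; it is judged then, once.
The state is a dict: "time_s": time; "q": joint angles; "qd": joint speeds; "effort": joint torques, N m; "ee_pos": TCP position; "eef_rot": TCP orientation; "force": force on the tool from outside, world axes, zero at the start; "wrist_torque": the same for the moment, N m; "grip_width": opening from 0.0 (shut) to 1.0 (fully open); "grasp_force": force on a finger pad.
Only numpy, scipy, OpenCV 4.12 (cv2) and the standard library are available. Lean on these libraries where they do the work, as an engineer would, in place of code of your own. Each camera call takes 0.05 s, during which the arm holds its last target. There are 200 camera calls.

## Working session

There is one attempt and no reset: what is moved stays moved. The work goes in short steps, Python scripts to look and compute and a shell command to move; the robot and the scene stay as the last step left them, time stands still between calls to the robot, and variables do not carry over. Pictures are saved under pics/ and viewed, at most 10 in all, crops included, and the job is handed in when it is done.

```bash
mkdir -p pics
cat > h.py <<'E'
import numpy as np, cv2
from scipy.spatial.transform import Rotation as R
from cell import arm
E
python3 - <<'E'
from h import *
import pickle
for n in("scene","top"):
    c=arm.read_camera(n); pickle.dump(c,open(f"pics/{n}.pkl","wb")); cv2.imwrite(f"pics/{n}0.png",c["frame"])
    r=cv2.Rodrigues(c["rvec"])[0]; print(n,(-r.T@np.ravel(c["tvec"])).round(3),r[2].round(2),c["camera_matrix"][0,0])
o=arm.get_obs(); print(o["time_s"],o["ee_pos"],o["eef_rot"],o["force"],arm.tcp_to_grasp)
E
```

```text
scene [0.051 0.673 0.57 ] [ 0.46 -0.77 -0.45] 555.8538613084941
top [ 0.395 -0.147  1.053] [ 0.17  0.   -0.99] 486.5502584932105
0.1 [ 0.20404705 -0.5904829   0.23082776] [-3.14070189e+00  6.25442059e-05  3.32735066e-01] [-0.36830945  0.54518716  1.09148621] 0.0187
```

View pics/scene0.png

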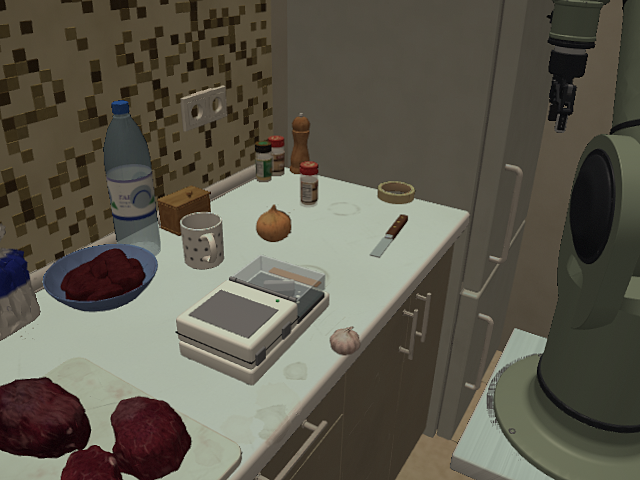

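View pics/top0.png

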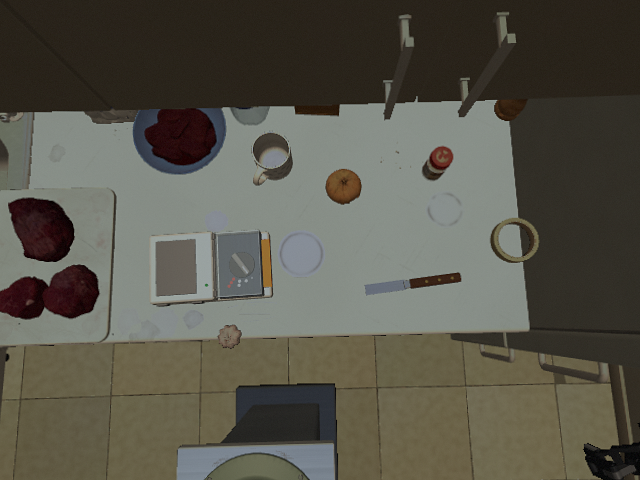

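The sealer is at about (210,267) in the top picture, with its orange lip facing right (world -y). The knife is at (365-460, 283) with its tip to the left. Next I enlarge both.

Run:
```python
import pickle,cv2
f=pickle.load(open("pics/top.pkl","rb"))["frame"]
a=cv2.resize(f[220:316,140:290],None,fx=5,fy=5,interpolation=cv2.INTER_CUBIC)
cv2.imwrite("pics/a.png",a)
b=cv2.resize(f[255:315,355:475],None,fx=6,fy=6,interpolation=cv2.INTER_CUBIC)
cv2.imwrite("pics/b.png",b)
```

```text
(no output)
```

View pics/a.png

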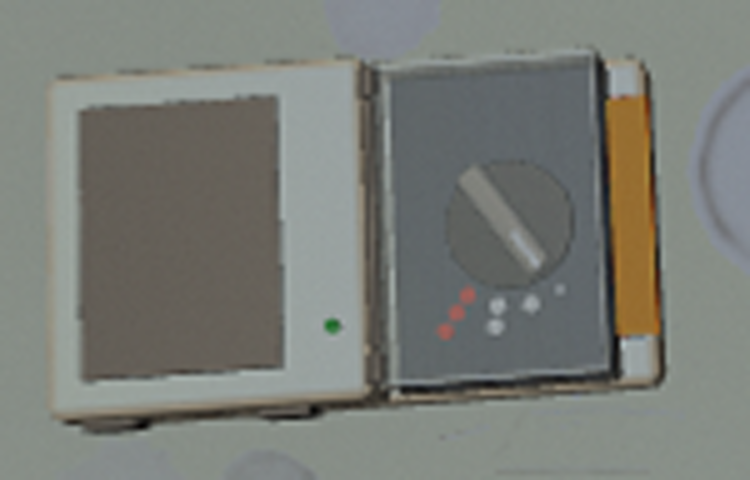

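View pics/b.png

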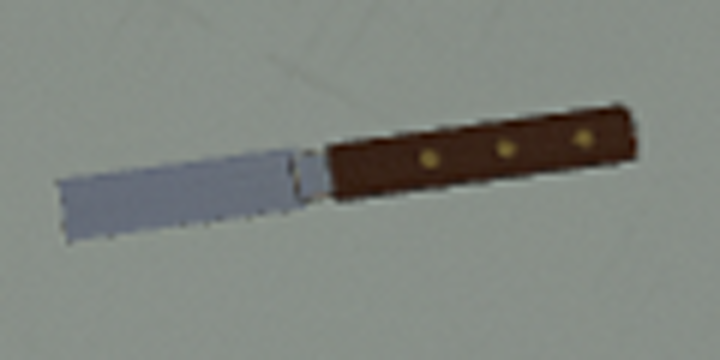

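```bash
cat >> h.py <<'E'
def fit(c,L,px,x0):
    from scipy.optimize import least_squares
    L=np.array(L)/1000.;px=np.array(px,float)
    def f(p):
        W=R.from_euler('z',p[2]).apply(L)+[p[0],p[1],0]
        return (cv2.projectPoints(W,c["rvec"],c["tvec"],c["camera_matrix"],c["D"])[0][:,0]-px).ravel()
    s=least_squares(f,x0,loss='soft_l1'); return s.x,s.fun
E
python3 - <<'E'
from h import *
import pickle
c=pickle.load(open("pics/top.pkl","rb"))
S=[(70,120,78),(-70,120,78),(70,-10,78),(-70,-10,78),(50,-122,48),(-50,-122,48),(0,-62,64)]
s=np.array([(50,75),(50,418),(363,58),(370,403),(650,97),(657,334),(504,219)])/5+[140,220]-.4
p,e=fit(c,S,s,[.4,.15,0]);print("sealer",p.round(4),e.round(1))
K=[(130,-11,10),(130,11,10),(-75,-10,18),(-75,10,18),(35,-10,18),(35,10,18)]
k=np.array([(58,180),(67,243),(627,104),(636,160),(328,147),(334,200)])/6+[355,255]-.4
q,e=fit(c,K,k,[.4,-.3,1.57]);print("knife",q.round(4),e.round(1))
m=R.from_euler('z',p[2])
for n,l in(("lip",(0,-122,45)),("dial",(0,-62,57)),("hinge",(0,-12,77.5))):print(n,(m.apply(np.array(l)/1e3)+[*p[:2],0]).round(4))
# bystanders rough at z
Kc,D=c["camera_matrix"],c["D"];r=cv2.Rodrigues(c["rvec"])[0];C=-r.T@np.ravel(c["tvec"])
for n,u,z in(("onion",(343,186),.04),("mug",(270,155),.09),("jar",(440,158),.1),("garlic",(229,337),.025),("shelf",(320,108),0)):
    d=r.T@np.append(cv2.undistortPoints(np.array([[u]],float),Kc,D)[0,0],1);print(n,(C+d*(z-C[2])/d[2]).round(3))
o=arm.get_obs();T=R.from_euler('xyz',o['eef_rot']);print(T.as_matrix().round(3))
E
```

```text
sealer [0.5115 0.0834 0.0351] [-1.2 -0.2 -1.2  0.6  0.4 -0.8  0.6 -0.6  0.   0.1  0.7  0.5  0.1  0.3]
knife [ 0.4709 -0.3636  1.6806] [-0.4  0.2 -0.3 -0.1  0.8 -0.1  1.1 -0.1 -0.7 -0.2 -0.1  0.3]
lip [ 0.5158 -0.0386  0.045 ]
dial [0.5137 0.0214 0.057 ]
hinge [0.5119 0.0714 0.0775]
onion [ 0.678 -0.195  0.04 ]
mug [ 0.735 -0.044  0.09 ]
jar [ 0.715 -0.391  0.1  ]
garlic [0.367 0.051 0.025]
shelf [ 0.876 -0.15   0.   ]
[[ 0.945  0.327 -0.   ]
 [ 0.327 -0.945  0.001]
 [-0.    -0.001 -1.   ]]
```

```bash
cat >> h.py <<'E'
def rel(pos,yaw,roll=np.pi,pitch=0.,quiet=0):
    "shares (shift, turn) from the present pose to a target pose"
    o=arm.get_obs();T=R.from_euler('xyz',o['eef_rot'])
    d=T.inv().apply(np.array(pos)-o['ee_pos'])/.6
    w=(T.inv()*R.from_euler('xyz',[roll,pitch,yaw])).as_rotvec()/(2*np.pi)
    print(d.round(4),w.round(4))
E
python3 -c "
from h import *
rel([.4709,-.3636,.09],1.6806)"
```

```text
[ 0.5439 -0.2119  0.2349] [-1.000e-04 -1.000e-04 -2.145e-01]
```

```bash
python3 -m handwheel '[0.6,0.5439,-0.2119,0.2349,0,0,-0.2145, 0.6,0.5439,-0.2119,0.2349,0,0,-0.2145, 0.6,0.5439,-0.2119,0.2349,0,0,-0.2145, 0.6,0.5439,-0.2119,0.2349,0,0,-0.2145, 0.6,0.5439,-0.2119,0.2349,0,0,-0.2145, 0.6,0.5439,-0.2119,0.2349,0,0,-0.2145, 0.6,0.5439,-0.2119,0.2349,0,0,-0.2145, 0.6,0.5439,-0.2119,0.2349,0,0,-0.2145, 0.6,0.5439,-0.2119,0.2349,0,0,-0.2145, 0.6,0.5439,-0.2119,0.2349,0,0,-0.2145, 0.6,0.5439,-0.2119,0.2349,0,0,-0.2145, 0.6,0.5439,-0.2119,0.2349,0,0,-0.2145, 0.6,0.5439,-0.2119,0.2349,0,0,-0.2145, 0.6,0.5439,-0.2119,0.2349,0,0,-0.2145, 0.6,0.5439,-0.2119,0.2349,0,0,-0.2145, 0.6,0.5439,-0.2119,0.2349,0,0,-0.2145]' 80
python3 -c "
from h import *
print(arm.get_obs()['q'].round(2))
rel([.4709,-.3636,.004],1.6806)"
```

```text
time_s: 1.43
ee_pos: [0.4709, -0.3643, 0.0905]
eef_rot: [3.142, 0.0, 1.678]
force: [-0.5, -0.5, 0.3]
grip_width: 0.598
grasp_force: 0.0
[ 0.82  0.68 -0.38  1.78  0.34  0.75  0.37]
[0.0011 0.0002 0.1442] [ 0.      0.     -0.0004]
```

```bash
python3 -m handwheel '[0.6,0,0,0.05,0,0,0, 0.6,0,0,0.1,0,0,0, 0.6,0,0,0.125,0,0,0, 0.6,0,0,0.136,0,0,0, 0.6,0.001,0,0.144,0,0,0, 0.6,0.001,0,0.144,0,0,0, 0.6,0.001,0,0.144,0,0,0]'
python3 -m handwheel '[0,0,0,0,0,0,0, 0,0,0,0,0,0,0, 0,0,0,0,0,0,0, 0,0,0,0,0,0,0, 0,0,0,0,0,0,0, 0,0,0,0,0,0,0]' 80
python3 -m handwheel '[0,0,0,-0.05,0,0,0, 0,0,0,-0.12,0,0,0, 0,0,0,-0.17,0,0,0, 0,0,0,-0.17,0,0,0, 0,0,0,-0.17,0,0,0]'
```

```text
time_s: 2.02
ee_pos: [0.4715, -0.3636, 0.0048]
eef_rot: [3.141, 0.001, 1.68]
force: [0.2, -1.0, 1.1]
grip_width: 0.596
grasp_force: 0.0
time_s: 2.52
ee_pos: [0.4714, -0.3637, 0.0051]
eef_rot: [3.141, 0.001, 1.68]
force: [-2.4, 1.9, 12.4]
grip_width: 0.206
grasp_force: 79.0
time_s: 2.93
ee_pos: [0.4717, -0.3641, 0.108]
eef_rot: [3.139, 0.003, 1.68]
force: [-1.0, -0.1, -2.3]
grip_width: 0.206
grasp_force: 78.9
```

```bash
python3 -c "
from h import *
rel([.5212,-.1935,.10],1.606)"
```

```text
[0.2737 0.113  0.0129] [0.0004 0.0004 0.0118]
```

```bash
python3 -m handwheel '[0,0.06,0.025,0.0129,0,0,0.0118, 0,0.13,0.055,0.0129,0,0,0.0118, 0,0.2,0.083,0.0129,0,0,0.0118, 0,0.25,0.103,0.0129,0,0,0.0118, 0,0.2737,0.113,0.0129,0,0,0.0118, 0,0.2737,0.113,0.03,0,0,0.0118, 0,0.2737,0.113,0.07,0,0,0.0118, 0,0.2737,0.113,0.1,0,0,0.0118, 0,0.2737,0.113,0.121,0.0004,0.0004,0.0118, 0,0.2737,0.113,0.121,0.0004,0.0004,0.0118, 0,0.2737,0.113,0.121,0.0004,0.0004,0.0118]'
python3 - <<'E'
from h import *
import pickle
c=arm.read_camera("top");pickle.dump(c,open("pics/t1.pkl","wb"));d=arm.read_camera("scene");pickle.dump(d,open("pics/s1.pkl","wb"))
f=c["frame"][215:315,210:370];g=d["frame"][220:340,220:380]
cv2.imwrite("pics/c.png",np.hstack([cv2.resize(f,(400,250),interpolation=2),cv2.resize(g,(400,300),interpolation=2)[:250]]) if 0 else np.vstack([cv2.resize(f,(480,300),interpolation=2),cv2.resize(g,(480,360),interpolation=2)])[:600])
rel([.5212,-.1935,.035],1.606)
E
```

```text
time_s: 3.85
ee_pos: [0.5199, -0.1928, 0.0327]
eef_rot: [-3.137, -0.003, 1.606]
force: [1.2, -0.7, -0.8]
grip_width: 0.205
grasp_force: 78.9
[-0.0009  0.0008 -0.0017] [-0.0003 -0.0004 -0.    ]
```

View pics/c.png

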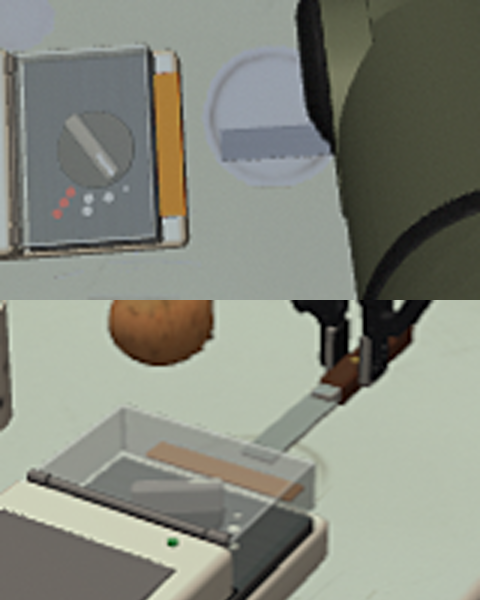

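Run:
```python
from h import *
import pickle
P=[];U=[]
for n,u in(("t1",(221.5/3+210-.33,145/3+215-.33)),("s1",(256/3+220-.33,157/3+220-.33))):
    c=pickle.load(open(f"pics/{n}.pkl","rb"));r=cv2.Rodrigues(c["rvec"])[0]
    P.append(np.c_[r,np.ravel(c["tvec"])]);U.append(cv2.undistortPoints(np.array([[u]],float),c["camera_matrix"],c["D"])[0,0].reshape(2,1))
X=cv2.triangulatePoints(*P,*U).ravel();print("tip",X[:3]/X[3])
o=arm.get_obs();T=R.from_euler('xyz',o['eef_rot']);print("expected",o['ee_pos']+T.apply([.13,0,-.0045]))
```

```text
tip [ 0.5154834  -0.06455083  0.04024405]
expected [ 0.51616331 -0.0630897   0.03876744]
```

The tip triangulates to z = 40 mm, about 26 mm in front of the lip and level with the gap, so I insert it.

```bash
python3 -m handwheel '[0,0.02,0.0005,0,0,0,0, 0,0.04,0.0005,0,0,0,0, 0,0.05,0.0005,0,0,0,0, 0,0.058,0.0005,0,0,0,0, 0,0.065,0.0005,0,0,0,0, 0,0.065,0.0005,0,0,0,0]'
python3 -m handwheel '[0,0,0,-0.01,0,0,0, 0,0,0,-0.03,0,0,0, 0,0,0,-0.05,0,0,0]'
python3 - <<'E'
from h import *
d=arm.read_camera("scene");g=d["frame"][190:350,160:380]
cv2.imwrite("pics/d.png",cv2.resize(g,None,fx=3,fy=3,interpolation=2))
E
```

```text
time_s: 4.45
ee_pos: [0.5195, -0.1526, 0.0336]
eef_rot: [-3.139, -0.003, 1.608]
force: [0.3, -0.4, -0.6]
grip_width: 0.207
grasp_force: 78.9
time_s: 4.7
ee_pos: [0.5192, -0.1542, 0.0644]
eef_rot: [-3.138, -0.002, 1.606]
force: [0.1, -1.6, -1.9]
grip_width: 0.211
grasp_force: 78.7
```

View pics/d.png

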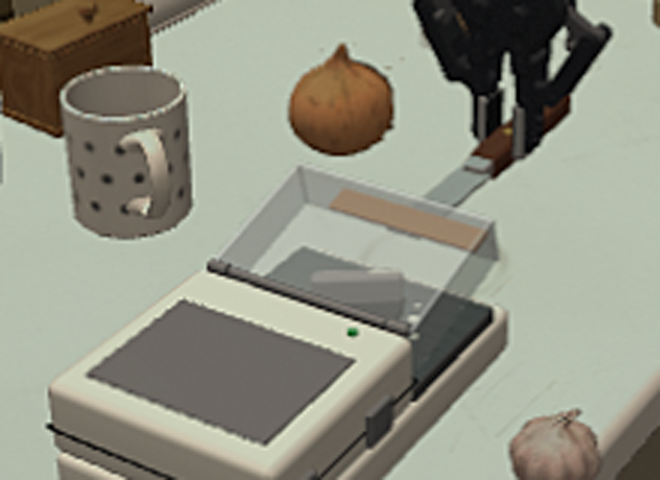

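The cover is lifting on the blade (lip at about (410,218) in the crop), so I keep raising it.

```bash
python3 -m handwheel '[0,0,0,-0.03,0,0,0, 0,0,0,-0.06,0,0,0, 0,0,0,-0.085,0,0,0, 0,0,0,-0.1,0,0,0, 0,0,0,-0.115,0,0,0, 0,0,0,-0.115,0,0,0, 0,0,0,-0.115,0,0,0, 0,0,0,-0.115,0,0,0]'
python3 - <<'E'
from h import *
d=arm.read_camera("scene");g=d["frame"][170:350,160:400]
cv2.imwrite("pics/e.png",cv2.resize(g,None,fx=2.5,fy=2.5,interpolation=2))
E
```

```text
time_s: 5.42
ee_pos: [0.5193, -0.1539, 0.1318]
eef_rot: [-3.138, -0.003, 1.606]
force: [-0.2, 0.7, -1.0]
grip_width: 0.206
grasp_force: 78.9
```

View pics/e.png

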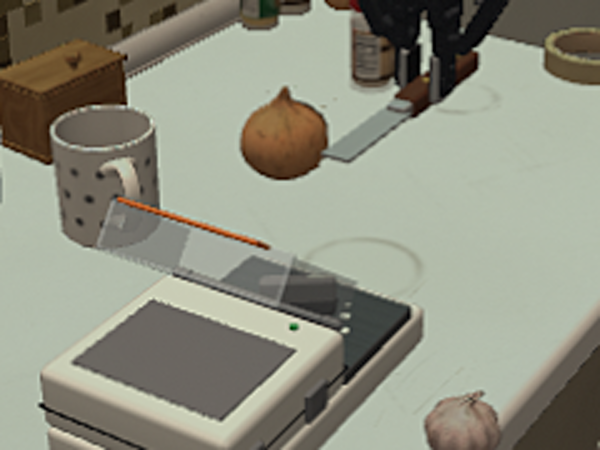

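The cover has sprung back over the housing. I put the knife back where it lay.

```bash
python3 -c "
from h import *
rel([.4715,-.345,.04],1.68);rel([.4715,-.345,.005],1.68)"
```

```text
[-0.316  -0.0902  0.1523] [-0.0006 -0.0005 -0.0117]
[-0.3161 -0.09    0.2106] [-0.0006 -0.0005 -0.0117]
```

```bash
python3 -m handwheel '[0,-0.06,-0.017,0,0,0,0, 0,-0.13,-0.037,0.03,0,0,-0.01, 0,-0.2,-0.057,0.08,0,0,-0.0117, 0,-0.27,-0.077,0.12,0,0,-0.0117, 0,-0.316,-0.09,0.152,-0.0006,-0.0005,-0.0117, 0,-0.316,-0.09,0.18,-0.0006,-0.0005,-0.0117, 0,-0.316,-0.09,0.195,-0.0006,-0.0005,-0.0117, 0,-0.316,-0.09,0.203,-0.0006,-0.0005,-0.0117, 0,-0.316,-0.09,0.207,-0.0006,-0.0005,-0.0117, 0,-0.316,-0.09,0.21,-0.0006,-0.0005,-0.0117, 0,-0.316,-0.09,0.21,-0.0006,-0.0005,-0.0117]'
```

```text
time_s: 6.38
ee_pos: [0.4728, -0.3442, 0.0066]
eef_rot: [3.14, 0.001, 1.681]
force: [-0.1, -0.6, -1.0]
grip_width: 0.207
grasp_force: 78.9
```

```bash
python3 -m handwheel '[0,0,0,0.0015,0,0,0, 0,0,0,0.0025,0,0,0, 0,0,0,0.0025,0,0,0]'
python3 -m handwheel '[0.5,0,0,0,0,0,0, 0.5,0,0,0,0,0,0, 0.5,0,0,0,0,0,0, 0.5,0,0,0,0,0,0, 0.5,0,0,-0.05,0,0,0, 0.5,0,0,-0.11,0,0,0, 0.5,0,0,-0.17,0,0,0, 0.5,0,0,-0.25,0,0,0, 0.5,0,0,-0.25,0,0,0]'
python3 - <<'E'
from h import *
import pickle
d=arm.read_camera("scene");pickle.dump(d,open("pics/s2.pkl","wb"));g=d["frame"][170:350,170:430]
cv2.imwrite("pics/f.png",cv2.resize(g,None,fx=3,fy=3,interpolation=2))
y=np.radians(216-180+2*0)
rel([.5137,.0214,.11],np.pi/180*34+.0351)
E
```

```text
time_s: 6.63
ee_pos: [0.4724, -0.3449, 0.0051]
eef_rot: [3.14, 0.001, 1.68]
force: [0.7, 1.3, 1.7]
grip_width: 0.202
grasp_force: 79.2
time_s: 7.38
ee_pos: [0.4739, -0.3461, 0.161]
eef_rot: [3.135, 0.005, 1.68]
force: [2.1, -0.4, 1.1]
grip_width: 0.5
grasp_force: 0.0
[0.6021 0.1324 0.0802] [0.0013 0.0002 0.1673]
```

View pics/f.png

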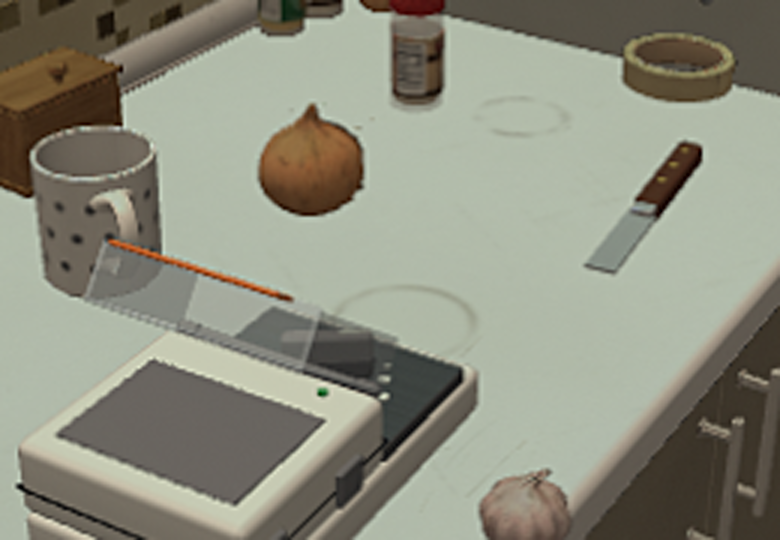

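Knife is flat on the worktop, the cover stays open, and the bystanders are in place. Next, the dial.

```bash
python3 -m handwheel '[0.35,0.06,0.013,0.01,0,0,0.018, 0.35,0.12,0.026,0.02,0,0,0.036, 0.35,0.18,0.04,0.03,0,0,0.054, 0.35,0.24,0.053,0.03,0,0,0.072, 0.35,0.3,0.066,0.03,0,0,0.09, 0.35,0.36,0.08,0.03,0,0,0.108, 0.35,0.42,0.093,0.03,0,0,0.126, 0.35,0.48,0.106,0.03,0,0,0.144, 0.35,0.54,0.119,0.03,0,0,0.162, 0.35,0.602,0.132,0.03,0.0013,0,0.1673, 0.35,0.602,0.132,0.03,0.0013,0,0.1673, 0.35,0.602,0.132,0.03,0.0013,0,0.1673, 0.35,0.602,0.132,0.03,0.0013,0,0.1673]'
python3 - <<'E'
from h import *
print(arm.get_obs()['q'].round(2));rel([.5137,.0214,.051],np.pi/180*34+.0351)
E
```

```text
time_s: 8.52
ee_pos: [0.5111, 0.0224, 0.1362]
eef_rot: [-3.136, 0.004, 0.63]
force: [-0.2, -0.0, -0.1]
grip_width: 0.354
grasp_force: 0.0
[-0.03  0.48 -0.17  1.97  0.12  0.7  -1.21]
[0.0031 0.0047 0.142 ] [-0.0009  0.0006  0.0002]
```

Joint 7 would end near its limit, so I take the equivalent grasp half a turn round.

```bash
python3 -m handwheel '[0.35,0.003,0.0047,0,0,0,-0.02, 0.35,0.003,0.0047,0,0,0,-0.04, 0.35,0.003,0.0047,0,0,0,-0.06, 0.35,0.003,0.0047,0,0,0,-0.08, 0.35,0.003,0.0047,0,0,0,-0.1, 0.35,0.003,0.0047,0,0,0,-0.12, 0.35,0.003,0.0047,0,0,0,-0.14, 0.35,0.003,0.0047,0,0,0,-0.16, 0.35,0.003,0.0047,0,0,0,-0.18, 0.35,0.003,0.0047,0,0,0,-0.2, 0.35,0.003,0.0047,0,0,0,-0.22, 0.35,0.003,0.0047,0,0,0,-0.24, 0.35,0.003,0.0047,0,0,0,-0.26, 0.35,0.003,0.0047,0,0,0,-0.28, 0.35,0.003,0.0047,0,0,0,-0.3, 0.35,0.003,0.0047,0,0,0,-0.3]'
python3 -m handwheel '[0.35,0,0,0,0,0,-0.02, 0.35,0,0,0,0,0,-0.04, 0.35,0,0,0,0,0,-0.06, 0.35,0,0,0,0,0,-0.08, 0.35,0,0,0,0,0,-0.1, 0.35,0,0,0,0,0,-0.12, 0.35,0,0,0,0,0,-0.14, 0.35,0,0,0,0,0,-0.16, 0.35,0,0,0,0,0,-0.18, 0.35,0,0,0,0,0,-0.2, 0.35,0,0,0,0,0,-0.2, 0.35,0,0,0,0,0,-0.2]'
python3 - <<'E'
from h import *
print(arm.get_obs()['q'].round(2));rel([.5137,.0214,.051],np.pi/180*214+.0351)
E
```

```text
time_s: 9.85
ee_pos: [0.5142, 0.0196, 0.1362]
eef_rot: [-3.14, -0.007, 2.518]
force: [-0.7, -0.8, -0.4]
grip_width: 0.353
grasp_force: 0.0
time_s: 10.85
ee_pos: [0.5142, 0.0206, 0.1362]
eef_rot: [3.136, -0.004, -2.52]
force: [0.1, 0.4, 0.6]
grip_width: 0.348
grasp_force: 0.0
[ 0.53  0.66 -0.96  1.94  0.68  0.92  1.42]
[-0.0006  0.0008  0.142 ] [ 0.001  -0.0006 -0.0011]
```

```bash
python3 -m handwheel '[0.35,-0.0006,0.0008,0.05,0.001,-0.0006,-0.001, 0.35,-0.0006,0.0008,0.09,0.001,-0.0006,-0.001, 0.35,-0.0006,0.0008,0.115,0.001,-0.0006,-0.001, 0.35,-0.0006,0.0008,0.13,0.001,-0.0006,-0.001, 0.35,-0.0006,0.0008,0.138,0.001,-0.0006,-0.001, 0.35,-0.0006,0.0008,0.142,0.001,-0.0006,-0.001, 0.35,-0.0006,0.0008,0.142,0.001,-0.0006,-0.001]'
python3 -m handwheel '[0.2,0,0,0,0,0,0, 0.1,0,0,0,0,0,0, 0,0,0,0,0,0,0, 0,0,0,0,0,0,0, 0,0,0,0,0,0,0, 0,0,0,0,0,0,0]' 50
python3 - <<'E'
from h import *
o=arm.get_obs();print(o['q'].round(2),o['wrist_torque'])
E
```

```text
time_s: 11.43
ee_pos: [0.5141, 0.0223, 0.0515]
eef_rot: [-3.141, 0.001, -2.508]
force: [0.0, -0.8, 0.4]
grip_width: 0.345
grasp_force: 0.0
time_s: 11.93
ee_pos: [0.5145, 0.0221, 0.0522]
eef_rot: [-3.14, 0.002, -2.507]
force: [0.4, -0.7, 5.7]
grip_width: 0.124
grasp_force: 49.7
[ 0.44  0.77 -0.84  1.99  0.84  0.77  1.3 ] [-0.27640781  0.11400764  0.0572809 ]
```

```bash
python3 -m handwheel '[0,0,0,0,0,0,0.012, 0,0,0,0,0,0,0.024, 0,0,0,0,0,0,0.036, 0,0,0,0,0,0,0.048, 0,0,0,0,0,0,0.06, 0,0,0,0,0,0,0.072, 0,0,0,0,0,0,0.084, 0,0,0,0,0,0,0.096, 0,0,0,0,0,0,0.108, 0,0,0,0,0,0,0.12, 0,0,0,0,0,0,0.132, 0,0,0,0,0,0,0.144, 0,0,0,0,0,0,0.156, 0,0,0,0,0,0,0.168, 0,0,0,0,0,0,0.18, 0,0,0,0,0,0,0.193, 0,0,0,0,0,0,0.193, 0,0,0,0,0,0,0.193, 0,0,0,0,0,0,0.193]'
python3 - <<'E'
from h import *
o=arm.get_obs();print(o['q'].round(2),o['wrist_torque'])
t=arm.read_camera("top")["frame"][210:320,140:300];g=arm.read_camera("scene")["frame"][170:350,160:400]
cv2.imwrite("pics/g.png",np.hstack([cv2.resize(t,(400,275),interpolation=2),cv2.resize(g,(400,275),interpolation=2)]))
E
```

```text
time_s: 13.52
ee_pos: [0.5145, 0.0216, 0.0521]
eef_rot: [3.141, 0.003, 2.563]
force: [0.4, -4.6, 5.6]
grip_width: 0.127
grasp_force: 49.7
[ 0.26  0.68 -0.56  2.    0.61  0.63  0.28] [-1.02601591 -0.0529539   0.13327678]
```

View pics/g.png

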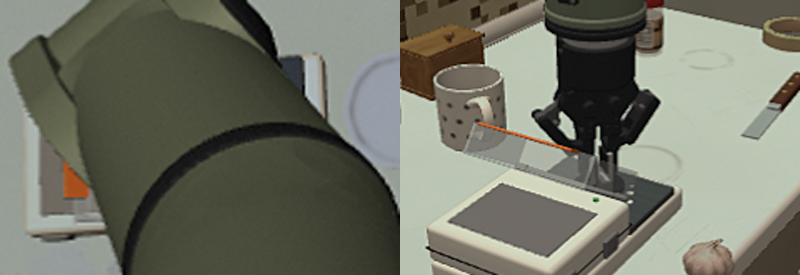

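Run:
```python
from h import *
g=arm.read_camera("scene")["frame"][225:315,220:340]
cv2.imwrite("pics/i.png",cv2.resize(g,None,fx=6,fy=6,interpolation=2))
```

```text
(no output)
```

View pics/i.png

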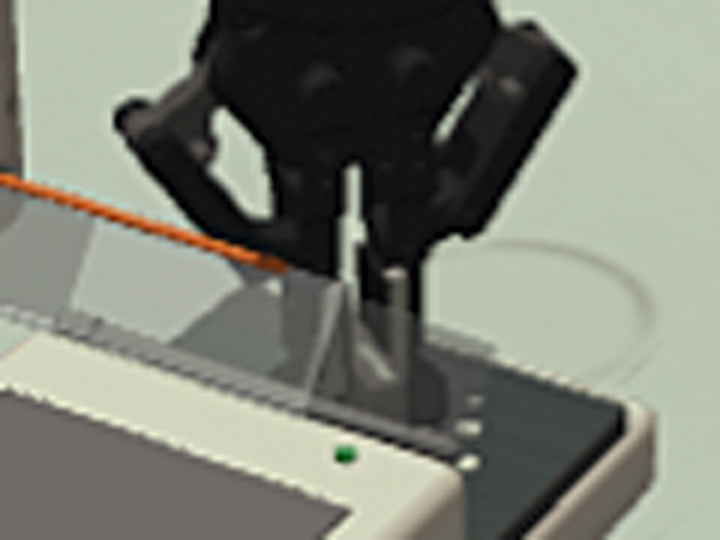

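The fingers hold the bar end-on at (370,360), turned with the gripper by 1.21 rad, and the cover stays open. I hand in.

```bash
python3 -c "
from h import *
print(arm.get_obs()['eef_rot']);print(arm.hand_in())"
```

```text
[3.14127109e+00 2.54167184e-03 2.56299024e+00]
the job is handed in; nothing more can be done
None
```

I handed the job in with the cover levered open by the knife, the knife lying flat and released on the worktop, and the gripper still holding the dial about 1.21 rad clockwise, at the third notch by the gripper's measured turn since the arm hides the pointer.

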